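# Draw the green bar out of the packed tray

## Task

A visitor wants to see the green polishing compound. Four compound bars lie packed side by side at the back of the grey display tray: slide the green-wrapped one straight out of the row, towards the tray's front, until its end rests squarely against the front lip. Keep it flat on the tray (no lifting), press only gently because the wax dents, and leave the other three bars where they lie.

Things in the scene. Friction and masses are not known exactly. Their poses are not given: they have to be found in the camera images.
- tray: grey tray, fixed, 160 x 122 mm. Origin: centre of its underside; +x to its back, y across, z up. Slick floor on foam, top at z = +5 mm (white at the back, blue in front): sinks 1 mm per 5 N pressed, at most 3.5 mm; friction about 0.15, far below fingertip on bar. Back wall 30 mm tall, inner face x = +75; side walls 18 tall, inner faces y = +-56; front lip 13 tall, inner face x = -75 mm
- tray_lip (a point): middle of the front lip's inner face, at floor level: 75 mm in front of the tray's origin. Axes as the tray's
- tray_row (a point): middle of the row of bars at floor level, 39.5 mm behind the tray's origin. All bar origins start at this x, in four places 27.5 mm apart (y = +-13.75, +-41.25 mm), in any order, touching or under 2 mm apart. Behind the green bar a gap of 6 mm to the back wall, too small for a finger
- green_bar: compound bar, half cream, half green, 27 wide x 59 long x 21 mm tall, 70 to 130 g, loose. Origin in the middle of its underside, own +y along its length to the tray's back (ends 29 mm behind, 30 mm before the origin), z up. Against the lip its origin is 45 mm in front of the tray's. Flat level top; a shut fingertip pressed on it with 2 to 10 N drags it along
- red_bar_a: compound bar, half cream and half red, 26 x 70 x 21 mm, 90 g, loose; must stay; origin in the middle of its underside, its length along its own y axis, z up. 
- red_bar_b: second compound bar, half cream and half red, 26 x 70 x 21 mm, 90 g, loose; must stay; origin in the middle of its underside, its length along its own y axis, z up. 
- white_bar: compound bar, all cream-white, 27 x 47 x 21 mm, 90 g, loose; must stay; origin in the middle of its underside, its length along its own y axis, z up. 
- oil_bottle: small white squeeze bottle with red tip, 41 mm across, 113 mm tall, loose bystander; origin under its centre
- tin: round tin with a blue lid, 64 mm across, 24 mm tall, loose bystander; origin under its centre

How it is judged (in metres and radians):
On the way:
1. the green bar has left the row: its rear end is in front of the row of bars (x of green_bar in the frame of tray below -0.0265 m and z of green_bar in the frame of tray below 0.009 m), for 0.1 s.
At the end, for the whole second after the job is handed in: The green bar lies flat on the tray floor at rest with its front end within 6 mm of the front lip and square to it (within 0.15 rad), and each of the other three bars is within 6 mm of where it started (x of green_bar in the frame of tray below -0.039 m and z of green_bar in the frame of tray between 0.002 and 0.008 m and angle between the y axis of green_bar and the x axis of tray, either way round below 0.15 rad and linear speed of green_bar below 0.01 m/s and distance of each of red_bar_a, red_bar_b, white_bar from where it was at the start of the episode below 0.006 m); the robot touches nothing.
It fails at once if another bar is shifted more than 10 mm (distance of any of red_bar_a, red_bar_b, white_bar from where it was at the start of the episode above 0.01 m).
It fails at once if the green bar is lifted more than 7 mm off the tray floor or tipped (z of green_bar in the frame of tray above 0.012 m or angle between green_bar's own z axis and vertical above 0.3 rad).
It fails at once if a bar is pressed against the tray with more than 30 N (contact force between any of green_bar, red_bar_a, red_bar_b, white_bar and tray above 30 N).
It fails at once if the oil bottle or the tin is disturbed (moved more than 20 mm) (distance of any of oil_bottle, tin from where it was at the start of the episode above 0.02 m).
It also fails if it takes over 34 s, if anything falls off the work surface, if the arm or the gripper's body presses on something with over 40 N, if the wrist force passes 120 N, or if a joint passes its speed limit or range.

## Robot

A 7-joint arm with a two-finger parallel gripper is mounted at the origin on a cart in front of the work surface, level with it; the furniture and walls round the work are solid. World frame = base frame: x ahead of the robot, y to its left, z up, the work surface at z = 0. Lengths are in mm, angles in degrees, forces in N, time in s.
With the tool pointing down it reaches from about 350 to 900 mm from the base axis. Payload 19.9 kg.
Tool frame: the origin (TCP) lies between the finger pads; the fingertips stand 14 mm ahead of it and the grasp point (between the pads) lies 5 mm behind it; z points along the fingers, y is the line along which they close (so a half turn about z gives the same grasp; the last joint's range is limited). The gripper opens to 94 mm and grips with 3 to 60 N. Pads are 16 mm wide; open, the fingers measure 119 mm over their backs; the gripper's body (75 mm by 177 mm) begins 78 mm behind the grasp point.
Start: joints at [67.924, 23.915, -0.59, 92.452, 0.269, 63.638, -3.037], TCP at [210.66, -588.407, 219.425] pointing down, gripper open.
Joint ranges: [-161.28, 161.28], [-22.2, 115.67], [-73.04, 71.86], [3.21, 147.25], [-68.34, 248.33], [10.77, 114.83], [-161.83, 161.83]. Speed limits (degrees/s): [108.29, 108.29, 136.94, 136.94, 172.46, 172.46, 172.46].

## Interface

Orientations are given as [roll, pitch, yaw] about the fixed x, y, z axes, in that order (R = Rz(yaw) Ry(pitch) Rx(roll)).
In Python, from workcell import manip, grab_frame gives the robot as it stands. The module is installed in compiled form; this text tells all that it offers.
- The arm moves only by the tool carry_out, never from a script. Its argument "deltas" is a list that holds one entry, the list of rows, each a list of 7 numbers: the turn, a rotation vector about the world's x, y, z in degrees, then the shift along the world's x, y, z in cm, then the opening, from -1 (shut) to 1 (fully open). In form: [[[rx, ry, rz, tx, ty, tz, gripper], ...]]. A call has 1 to 5 rows; each row shifts and turns the commanded pose from where the row before left it; what a row does not reach is not made up. A row lasts 1/8 s, in which the tool goes at most 62.5 mm and 10.7 degrees, less where a joint would pass 70% of its speed; a pose out of reach is approached as far as the arm can. A call with a gripper value outside its range is refused whole. The fingers move at their own pace and stop on an object; "newtons" is the grip in N (left out, the last holds). Time passes only in rows, so rows that do not move let the fingers close. It gives the time, the measured TCP pose, the force, the opening and the grip force at its end, in the units of the state.
- manip.state(): the state, without advancing time (a new reading comes with each control period).
- grab_frame(name): name is "scene" or "side" or "wrist"; returns a dict with "image" (480x640x3 uint8, blue, green, red), "mtx" (3x3 intrinsics, pixels), "T" (4x4, takes a point from camera to world coordinates). Camera axes: x right, y down, z forward; pixel columns grow to the right and rows downward; lengths in mm; the calibration is good to about 2 mm. A picture is of the moment at which its call begins. There is no depth.
- manip.job_done(): hands the job in; it is judged then, once.
The state is a dict: "time_s": time; "qpos": joint angles; "joint_vel": joint speeds; "tau": joint torques, N m; "ee_pos": TCP position; "orientation": TCP orientation; "wrist_force": force on the tool from outside, world axes, zero at the start; "torque": the same for the moment, N m; "grip_width": finger opening in mm; "grasp_force": force on a finger pad.
Only numpy, scipy, OpenCV 4.12 (cv2) and the standard library are available. Lean on these libraries where they do the work, as an engineer would, in place of code of your own. Each camera call takes 0.05 s, during which the arm holds its last target. There are 200 camera calls.

## Working session

There is one attempt and no reset: what is moved stays moved. The work goes in short steps, Python scripts to look and compute and a tool call to move; the robot and the scene stay as the last step left them, time stands still between calls to the robot, and variables do not carry over. Pictures are saved under pics/ and viewed, at most 10 in all, crops included, and the job is handed in when it is done.

Besides the shell and the picture viewer there is one more tool, called in YAML: its name, and indented under it one key for each argument. carry_out: Moves the arm, as the interface text tells. Its arguments: {"type":"object","properties":{"deltas":{"type":"array","items":{"type":"array","items":{"type":"array","items":{"type":"number"}}}},"newtons":{"type":"number"}},"required":["deltas"]}

```bash
mkdir -p pics; cat > h.py <<'E'
import numpy as np, cv2
from workcell import manip, grab_frame
def ray(f,u,v,z):
    d=f["T"][:3,:3]@np.linalg.inv(f["mtx"])@np.array([u,v,1.]); o=f["T"][:3,3]
    return o+d*(z-o[2])/d[2]
def proj(f,p):
    T=np.linalg.inv(f["T"]); c=T[:3,:3]@np.array(p,float)+T[:3,3]; q=f["mtx"]@c
    return q[:2]/q[2]
E
python3 - <<'E'
from h import *
for n in ("scene","side"):
    f=grab_frame(n); cv2.imwrite(f"pics/{n}0.png",f["image"]); print(n,f["T"].round(3).tolist(),f["mtx"].round(1).tolist())
s=manip.state(); print({k:s[k] for k in("time_s","ee_pos","orientation","wrist_force","grip_width")})
E
```

```text
scene [[-0.899, -0.205, 0.386, 179.016], [-0.437, 0.429, -0.791, 802.061], [-0.003, -0.88, -0.475, 449.665], [0.0, 0.0, 0.0, 1.0]] [[452.9, 0.0, 321.8], [0.0, 452.9, 238.5], [0.0, 0.0, 1.0]]
side [[0.999, 0.033, -0.008, 496.737], [0.026, -0.619, 0.785, -583.779], [0.021, -0.784, -0.62, 591.087], [0.0, 0.0, 0.0, 1.0]] [[559.9, 0.0, 334.0], [0.0, 559.9, 233.8], [0.0, 0.0, 1.0]]
{'time_s': 0.1, 'ee_pos': array([ 210.55546043, -588.14219652,  218.90782455]), 'orientation': array([-1.79939579e+02,  5.00356536e-03,  1.97003644e+01]), 'wrist_force': array([ 0.54308127, -0.51248811,  0.03198125]), 'grip_width': 94.10217766882408}
```

View pics/scene0.png

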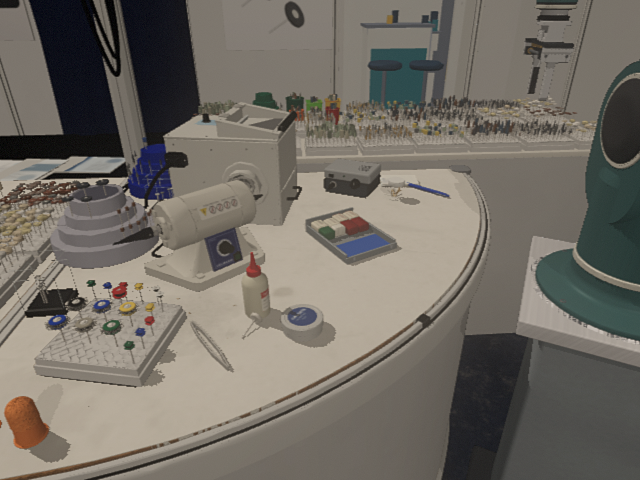

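View pics/side0.png

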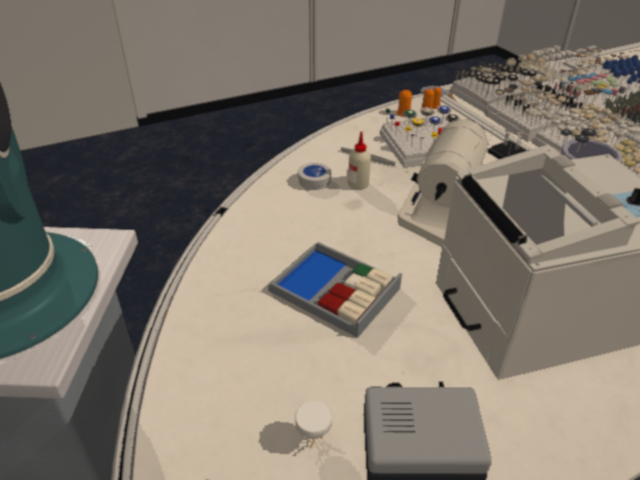

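The side view shows the tray at about (270–400, 245–330). The green bar is outermost on the far (left) side, near (368,270), next to white and then the two reds. I'll enlarge that area.

```bash
python3 - <<'E'
from h import *
a=cv2.imread("pics/side0.png")[235:340,260:410]
b=cv2.imread("pics/scene0.png")[200:270,298:402]
a=cv2.resize(a,(750,525),interpolation=cv2.INTER_CUBIC)
cv2.imwrite("pics/side_c.png",a)
cv2.imwrite("pics/scene_c.png",cv2.resize(b,None,fx=7,fy=7,interpolation=cv2.INTER_CUBIC))
E
```

```text
(no output)
```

View pics/side_c.png

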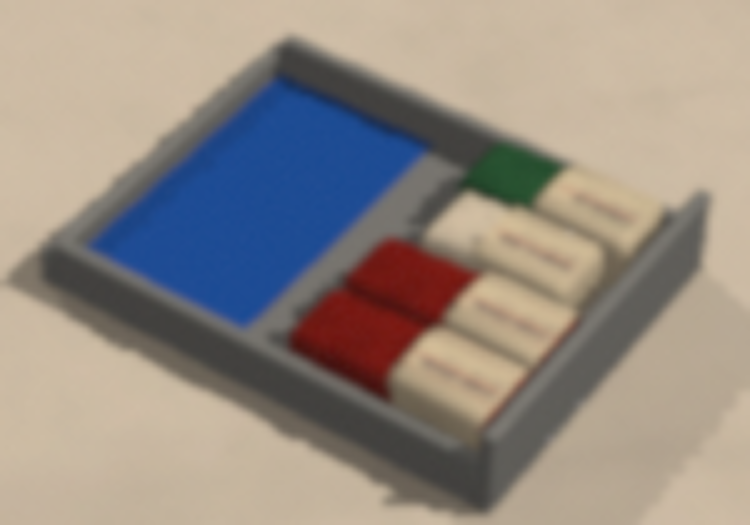

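View pics/scene_c.png

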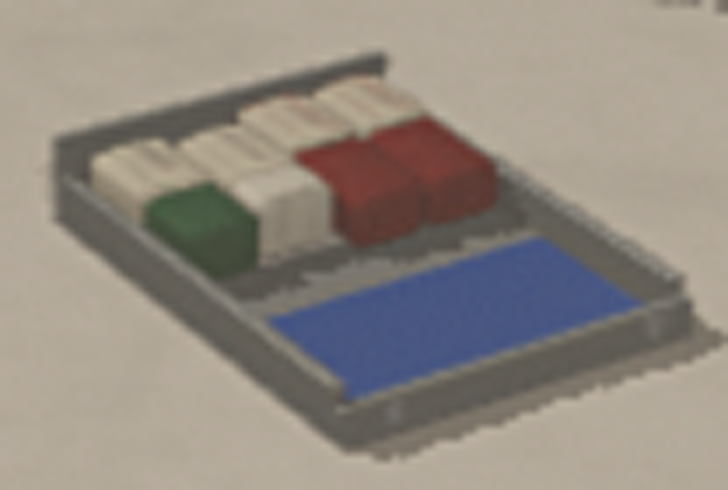

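The crops agree. The order from left (+y) is green, white, red, red. Green is against the left wall with its green half toward the front, and the blue floor lies in front. Next I'll compute a rough tray pose.

```bash
python3 - <<'E'
from h import *
P={}
for n,(ox,oy,s),pts in (("side",(260,235,5),{"flc":(290,40,18),"frc":(50,255,18),"brc":(488,440,30),"blc":(705,195,30),"gfront":(492,148,26),"gback":(665,210,26),"gjoinR":(545,205,26),"gjoinL":(562,165,26),"blueFL":(283,78,5),"blueBL":(430,150,5)}),
  ("scene",(298,200,7),{"flc":(345,405,18),"frc":(690,295,18),"blc":(57,140,30),"brc":(385,58,30),"gfrontL":(215,240,26),"gfrontR":(257,222,26),"gjoinR":(205,184,26),"gjoinL":(148,207,26),"blueFL":(347,398,5),"blueBL":(270,322,5),"blueBR":(540,237,5)})):
    f=grab_frame(n)
    for k,(u,v,z) in pts.items(): print(n,k,ray(f,ox+u/s,oy+v/s,z).round(1))
f=grab_frame("scene"); print(ray(f,255,318,0),ray(f,302,325,12))
E
```

```text
side flc [464.4 116.   18. ]
side frc [398.8  12.6  18. ]
side brc [526.6 -65.8  30. ]
side blc [591.8  35.1  30. ]
side gfront [528.8  57.5  26. ]
side gback [580.1  32.3  26. ]
side gjoinR [544.4  32.7  26. ]
side gjoinL [550.   50.8  26. ]
side blueFL [462.3 112.3   5. ]
side blueBL [510.4  79.4   5. ]
scene flc [453.7 131.4  18. ]
scene frc [389.7  33.6  18. ]
scene blc [585.4  44.1  30. ]
scene brc [518.9 -53.4  30. ]
scene gfrontL [518.2  75.1  26. ]
scene gfrontR [512.   59.8  26. ]
scene gjoinR [536.   44.3  26. ]
scene gjoinL [544.6  64.9  26. ]
scene blueFL [462.9 107.5   5. ]
scene blueBL [499.5  77.8   5. ]
scene blueBR [447.7  -4.9   5. ]
[523.75086505 336.76308383   0.        ] [441.61732333 332.61670058  12.        ]
```

carry_out:
  deltas:
    - [[0,0,2.5,1.8,4.1,0,-1],[0,0,2.5,1.8,4.1,0,-1],[0,0,2.5,1.8,4.1,0,-1],[0,0,2.5,1.8,4.1,0,-1],[0,0,2.5,1.8,4.1,0,-1]]

```text
time_s: 0.88
ee_pos: [301.1, -382.0, 219.5]
orientation: [180.0, 0.0, 32.3]
wrist_force: [1.5, -0.4, 0.2]
grip_width: 47.4
grasp_force: 0.0
```

carry_out:
  deltas:
    - [[0,0,2.5,1.8,4.1,0,-1],[0,0,2.5,1.8,4.1,0,-1],[0,0,2.5,1.8,4.1,0,-1],[0,0,2.5,1.8,4.1,0,-1],[0,0,2.5,1.8,4.1,0,-1]]

```text
time_s: 1.5
ee_pos: [391.1, -177.1, 219.6]
orientation: [180.0, 0.0, 44.8]
wrist_force: [0.9, -0.4, 1.2]
grip_width: 1.0
grasp_force: 0.0
```

carry_out:
  deltas:
    - [[0,0,2.6,1.8,4.1,0,-1],[0,0,2.6,1.8,4.1,0,-1],[0,0,2.6,1.8,4.1,0,-1],[0,0,2.5,1.8,4.1,0,-1],[0,0,2.5,1.8,4.1,0,-1]]

```text
time_s: 2.12
ee_pos: [481.1, 27.9, 219.6]
orientation: [180.0, -0.0, 57.6]
wrist_force: [0.4, -1.3, -1.1]
grip_width: 0.4
grasp_force: 0.0
```

```bash
python3 - <<'E'
from h import *
f=grab_frame("wrist"); cv2.imwrite("pics/w1.png",f["image"]); np.savez("w1.npz",**f)
s=manip.state(); print({k:s[k] for k in("time_s","ee_pos","orientation","qpos","wrist_force","grip_width")}); print(f["T"].round(2).tolist())
f=grab_frame("side"); print(ray(f,440,278,0),ray(f,497,372,0))
E
```

```text
{'time_s': 2.175, 'ee_pos': array([482.47879814,  33.18115766, 219.79138677]), 'orientation': array([ 1.79994173e+02, -1.36661110e-01,  5.79711474e+01]), 'qpos': array([ 22.54426764,  11.58917497, -33.67252957, 111.1671838 ,
         7.33355817,  59.25742872, -46.36795942]), 'wrist_force': array([-1.81715646,  6.56142441, -1.32367235]), 'grip_width': 0.49190120112430125}
[[0.84, -0.52, -0.12, 515.48], [-0.54, -0.82, -0.19, 81.63], [0.0, 0.23, -0.97, 386.12], [0.0, 0.0, 0.0, 1.0]]
[657.19886068  61.92592922   0.        ] [ 709.96045654 -115.81109154    0.        ]
```

View pics/w1.png

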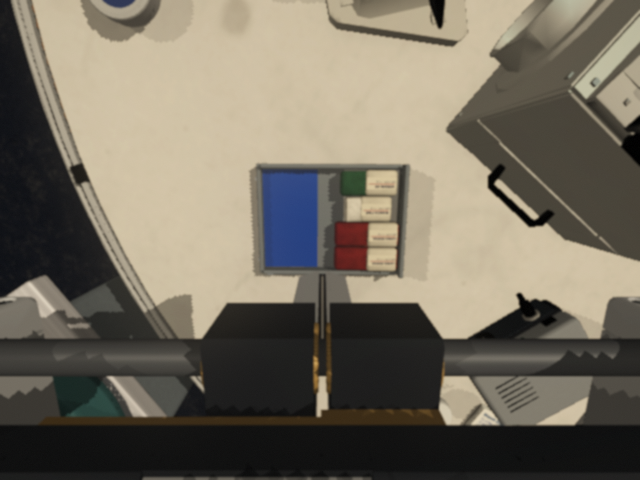

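The wrist view shows the whole tray. The green half is at about (354,182), its cream half at (382,182), and the blue floor at (263–317, 170–270). I'll retake it with the arm at rest and measure.

```bash
cat > m.py <<'E'
from h import *
def measure(view="wrist"):
    f=grab_frame(view); im=f["image"]; hsv=cv2.cvtColor(im,cv2.COLOR_BGR2HSV)
    roi=np.zeros(im.shape[:2],np.uint8)
    if view=="wrist": roi[120:272,225:430]=1
    elif view=="side": roi[235:340,260:410]=1
    else: roi[200:270,298:402]=1
    out={}
    for k,lo,hi,z in (("green",(40,60,20),(85,255,255),26),("blue",(100,120,40),(130,255,255),5),("red",(170,100,30),(180,255,255),26)):
        m=cv2.inRange(hsv,lo,hi)*roi
        if k=="red": m|=cv2.inRange(hsv,(0,150,30),(6,255,255))*roi
        cs=cv2.findContours(m,cv2.RETR_EXTERNAL,cv2.CHAIN_APPROX_NONE)[0]
        if not cs: continue
        c=max(cs,key=cv2.contourArea)
        w=np.array([ray(f,u,v,z)[:2] for u,v in c[:,0,:].astype(float)],np.float32)
        r=cv2.minAreaRect(w); out[k]=r; print(view,k,np.round(r[0],1),np.round(r[1],1),round(r[2],1),"px",cv2.boundingRect(c))
    return f,out
E
python3 - <<'E'
from m import *
f,o=measure(); cv2.imwrite("pics/w2.png",f["image"]); np.savez("w2.npz",**f)
print(manip.state()["ee_pos"],manip.state()["orientation"],manip.state()["time_s"])
measure("side");measure("scene")
cv2.imwrite("pics/w2c.png",cv2.resize(f["image"][150:290,240:430],(760,560),interpolation=cv2.INTER_CUBIC))
E
```

```text
wrist green [533.9  50.5] [24.7 25.2] 57.9 px (342, 174, 25, 25)
wrist blue [454.   50.9] [106.7  59.1] 57.0 px (265, 175, 54, 94)
wrist red [497.2  -5.9] [50.6 33.7] 57.3 px (336, 226, 33, 46)
[480.91857362  28.45000663 219.30173609] [-1.79960834e+02 -2.88990106e-02  5.76935432e+01] 2.275
side green [533.6  46.6] [23.5 22.9] 60.8 px (353, 264, 19, 12)
side blue [458.4  57. ] [99.6 59.2] 57.3 px (279, 250, 67, 50)
side red [495.7 -12.9] [55.  32.7] 61.9 px (319, 283, 36, 31)
scene green [532.  61.] [24.2 27.2] 50.8 px (320, 227, 14, 8)
scene blue [432.3  50.1] [0. 0.] 0.0 px (373, 247, 1, 1)
```

View pics/w2c.png

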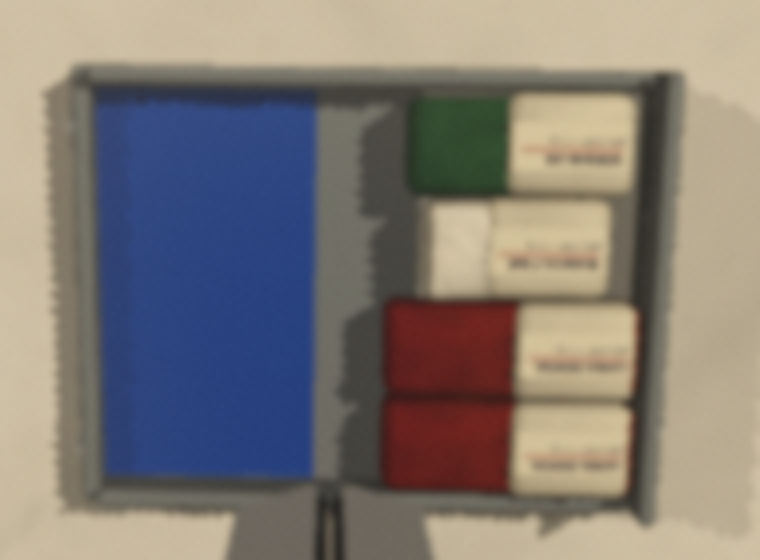

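The crop shows the green bar's top spanning crop x 408–635, y 93–194. That is full-frame (342–399, 173–198), so its centre is near (370,186).

```bash
python3 - <<'E'
from h import *
f=np.load("w2.npz")
R=lambda u,v,z:ray(f,240+u/4,150+v/4,z)
q={k:R(*p) for k,p in {"gf":(408,145,26),"gb":(635,142,26),"gc":(521,143.5,26),"gl":(521,93,26),"gr":(521,194,26),"lipL":(95,92,5),"lipR":(102,475,5),"wallLtop":(380,78,18),"wallLf":(100,78,18),"wallLb":(640,80,18)}.items()}
for k,v in q.items(): print(k,v.round(1))
a=lambda A,B:np.degrees(np.arctan2(*(q[B]-q[A])[[1,0]]))
print(a("gf","gb"),np.linalg.norm(q["gb"]-q["gf"]),a("lipR","lipL"),a("wallLf","wallLb"),np.linalg.norm(q["gl"]-q["gr"]))
t=np.radians(-32.6);x=np.array([np.cos(t),np.sin(t)]);y=np.array([-x[1],x[0]])
l=(q["lipL"]+q["lipR"])[:2]/2; o=l+75*x; print("tray origin",o); 
print("bar in tray",[(q["gc"][:2]-o)@x,(q["gc"][:2]-o)@y])
E
```

```text
gf [523.2  57.   26. ]
gb [573.7  26.2  26. ]
gc [548.3  41.7  26. ]
gl [554.8  52.8  26. ]
gr [541.7  30.4  26. ]
lipL [458.5 113.    5. ]
lipR [398.7  21.6   5. ]
wallLtop [526.1  75.2  18. ]
wallLf [463.6 114.3  18. ]
wallLb [584.   38.3  18. ]
-31.311209910800375 59.13503809937244 56.810669652240385 -32.26515319150794 25.96980038266998
tray origin [491.78120223  26.91488444]
bar in tray [np.float64(39.69009725515815), np.float64(42.891164874747204)]
```

carry_out:
  deltas:
    - [[0,0,0,2.0,0.6,-4.0,-1],[0,0,0,2.0,0.6,-4.0,-1],[0,0,0,1.9,0.7,-4.0,-1],[0,0,0,0,0,-3.0,-1],[0,0,0,0,0,-1.4,-1]]

```text
time_s: 3.0
ee_pos: [538.8, 44.3, 54.0]
orientation: [-179.9, 0.1, 57.4]
wrist_force: [0.2, 0.2, 0.5]
grip_width: 0.5
grasp_force: 0.0
```

carry_out:
  deltas:
    - [[0,0,0,0,0,-0.3,-1],[0,0,0,0,0,0,-1],[0,0,0,0,0,0,-1]]

```text
time_s: 3.38
ee_pos: [540.2, 45.4, 53.5]
orientation: [179.9, -0.0, 57.5]
wrist_force: [-0.2, 0.8, 0.3]
grip_width: 0.4
grasp_force: 0.0
```

```bash
python3 - <<'E'
from h import *
a=[]
for _ in range(4): grab_frame("wrist"); s=manip.state(); a.append(np.r_[s["ee_pos"],s["wrist_force"]])
print(np.array(a).round(2)); print(s["orientation"],s["qpos"].round(0))
f=grab_frame("side"); cv2.imwrite("pics/s2.png",cv2.resize(f["image"][170:360,250:480],(690,570)))
E
```

```text
[[ 5.4013e+02  4.5450e+01  5.3330e+01  1.5000e-01  2.1000e-01 -2.4000e-01]
 [ 5.4005e+02  4.5480e+01  5.3180e+01 -2.4000e-01  2.2000e-01 -5.5000e-01]
 [ 5.3994e+02  4.5480e+01  5.3000e+01  1.1900e+00  6.5000e-01 -7.7000e-01]
 [ 5.3987e+02  4.5570e+01  5.2860e+01 -7.0000e-02  2.2000e-01 -1.9000e-01]]
[ 1.79968563e+02 -1.60569043e-02  5.74977691e+01] [ 14.  31. -28. 111.  21.  43. -58.]
```

View pics/s2.png

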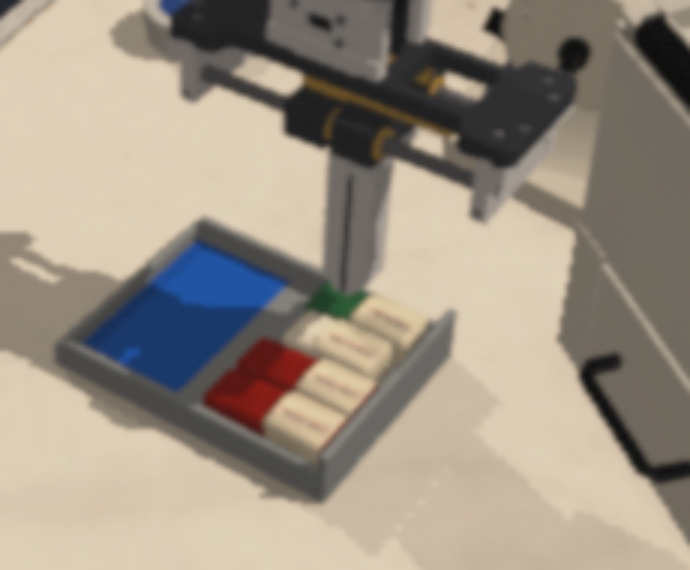

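The fingertip (picture about (348,290)) is above the green half and the body clears the box. Now I'll lower it gently to contact.

carry_out:
  deltas:
    - [[0,0,0,0,0,-0.6,-1],[0,0,0,0,0,-0.4,-1],[0,0,0,0,0,0,-1],[0,0,0,0,0,0,-1]]

```text
time_s: 4.12
ee_pos: [539.7, 45.6, 42.4]
orientation: [-180.0, 0.0, 57.5]
wrist_force: [0.3, -0.3, -0.6]
grip_width: 0.5
grasp_force: 0.0
```

carry_out:
  deltas:
    - [[0,0,0,0,0,-0.15,-1],[0,0,0,0,0,0,-1],[0,0,0,0,0,0,-1]]

```text
time_s: 4.5
ee_pos: [539.7, 45.6, 40.9]
orientation: [-180.0, 0.0, 57.5]
wrist_force: [-0.9, 0.2, -0.7]
grip_width: 0.6
grasp_force: 0.0
```

carry_out:
  deltas:
    - [[0,0,0,0,0,-0.15,-1],[0,0,0,0,0,0,-1],[0,0,0,0,0,0,-1]]

```text
time_s: 4.88
ee_pos: [539.7, 45.6, 39.4]
orientation: [-180.0, 0.0, 57.5]
wrist_force: [0.4, 0.4, -1.0]
grip_width: 0.3
grasp_force: 0.0
```

carry_out:
  deltas:
    - [[0,0,0,0,0,-0.1,-1],[0,0,0,0,0,0,-1],[0,0,0,0,0,0,-1]]

```text
time_s: 5.25
ee_pos: [539.7, 45.6, 38.5]
orientation: [180.0, -0.0, 57.5]
wrist_force: [-0.1, 1.0, 2.4]
grip_width: 0.3
grasp_force: 1.5
```

carry_out:
  deltas:
    - [[0,0,0,0,0,-0.05,-1],[0,0,0,0,0,0,-1],[0,0,0,0,0,0,-1]]

```text
time_s: 5.62
ee_pos: [539.8, 45.6, 38.1]
orientation: [180.0, -0.0, 57.5]
wrist_force: [-0.7, 0.5, 5.0]
grip_width: 0.5
grasp_force: 2.6
```

carry_out:
  deltas:
    - [[0,0,0,-0.17,0.11,0,-1],[0,0,0,-0.42,0.27,0,-1],[0,0,0,-0.51,0.32,0,-1],[0,0,0,-0.42,0.27,0,-1],[0,0,0,-0.17,0.11,0,-1]]

```text
time_s: 6.25
ee_pos: [522.5, 56.7, 38.1]
orientation: [180.0, -0.0, 57.5]
wrist_force: [2.0, -0.8, 5.2]
grip_width: 0.7
grasp_force: 2.5
```

```bash
python3 - <<'E'
from m import *
f,_=measure("side"); s=manip.state(); print(s["ee_pos"],s["wrist_force"])
cv2.imwrite("pics/s3.png",cv2.resize(f["image"][220:345,255:415],(768,600),interpolation=cv2.INTER_CUBIC))
E
```

```text
side green [508.6  44.9] [17.3 25.2] 41.2 px (341, 263, 14, 13)
side blue [458.9  56.3] [98.7 59.3] 57.2 px (279, 251, 64, 49)
side red [497.4 -13.8] [53.1 32.5] 57.9 px (319, 284, 36, 30)
[522.40135932  56.8130984   38.07008683] [ 0.85371109 -0.71978279  5.42865408]
```

View pics/s3.png

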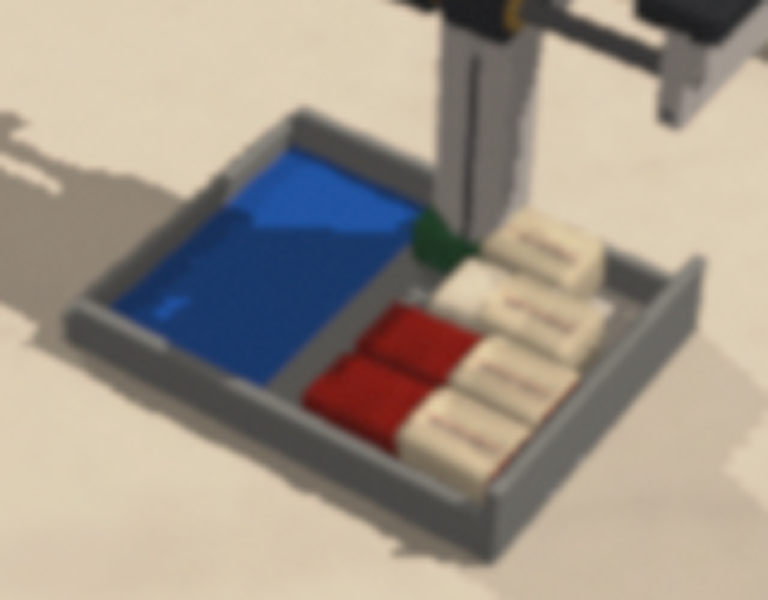

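The green bar follows the tip (front now at about (420,240) in the crop), and the white and red bars have not moved. I'll continue.

carry_out:
  deltas:
    - [[0,0,0,-0.4,0.25,0,-1],[0,0,0,-0.7,0.45,0,-1],[0,0,0,-0.8,0.51,0,-1],[0,0,0,-0.7,0.45,0,-1],[0,0,0,-0.4,0.25,0,-1]]

```text
time_s: 6.92
ee_pos: [492.4, 75.8, 38.1]
orientation: [180.0, -0.0, 57.5]
wrist_force: [2.3, -1.4, 4.7]
grip_width: 0.6
grasp_force: 2.5
```

carry_out:
  deltas:
    - [[0,0,0,-0.25,0.16,0,-1],[0,0,0,-0.34,0.22,0,-1],[0,0,0,-0.34,0.22,0,-1],[0,0,0,-0.25,0.16,0,-1],[0,0,0,0,0,0,-1]]

```text
time_s: 7.55
ee_pos: [480.5, 83.4, 38.0]
orientation: [-180.0, 0.0, 57.5]
wrist_force: [0.4, 0.2, 4.5]
grip_width: 0.0
grasp_force: 2.7
```

```bash
python3 - <<'E'
from m import *
f,_=measure("side"); s=manip.state(); print(s["ee_pos"],s["wrist_force"])
f2=grab_frame("scene")["image"]
a=cv2.resize(f["image"][220:345,255:415],(640,500),interpolation=cv2.INTER_CUBIC)
cv2.imwrite("pics/s4.png",a)
E
```

```text
side green [471.5  66.2] [16.  35.9] 42.5 px (315, 252, 14, 15)
side blue [458.3  55.6] [96.8 58.8] 57.1 px (279, 251, 57, 49)
side red [497.1 -13.9] [52.8 32.4] 58.5 px (319, 284, 36, 30)
[480.47133072  83.41330619  37.95675122] [-1.43765746 -0.10867275  6.37051418]
```

View pics/s4.png

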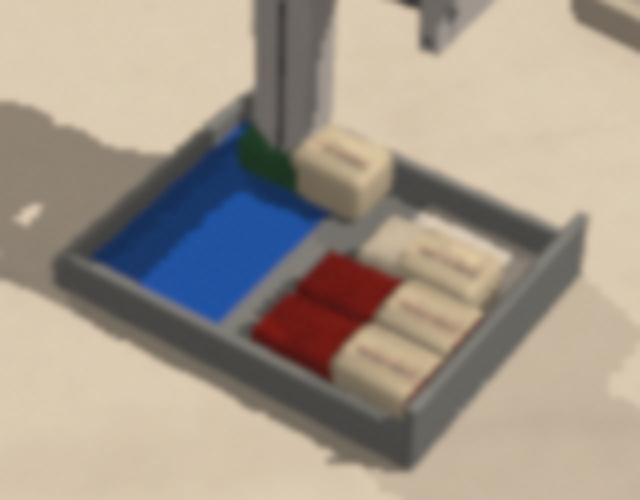

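The bar is nearly at the lip (front near (243,150)) and about 14 mm remain. I'll finish in small steps and watch the force.

carry_out:
  deltas:
    - [[0,0,0,-0.25,0.16,0,-1],[0,0,0,-0.34,0.22,0,-1],[0,0,0,-0.25,0.16,0,-1],[0,0,0,0,0,0,-1]]

```text
time_s: 8.15
ee_pos: [472.1, 88.8, 38.0]
orientation: [-180.0, 0.0, 57.5]
wrist_force: [-0.7, 0.4, 5.5]
grip_width: 0.7
grasp_force: 2.7
```

carry_out:
  deltas:
    - [[0,0,0,-0.17,0.11,0,-1],[0,0,0,0,0,0,-1],[0,0,0,0,0,0,-1]]

```text
time_s: 8.52
ee_pos: [470.5, 89.8, 38.0]
orientation: [-180.0, 0.0, 57.5]
wrist_force: [0.4, -0.4, 4.6]
grip_width: 0.3
grasp_force: 2.7
```

carry_out:
  deltas:
    - [[0,0,0,-0.17,0.11,0,-1],[0,0,0,0,0,0,-1],[0,0,0,0,0,0,-1]]

```text
time_s: 8.9
ee_pos: [468.9, 90.9, 38.0]
orientation: [-180.0, 0.0, 57.5]
wrist_force: [0.6, -0.3, 5.4]
grip_width: 0.8
grasp_force: 2.7
```

carry_out:
  deltas:
    - [[0,0,0,-0.13,0.08,0,-1],[0,0,0,0,0,0,-1],[0,0,0,0,0,0,-1]]

```text
time_s: 9.28
ee_pos: [467.8, 91.6, 38.0]
orientation: [-180.0, -0.0, 57.5]
wrist_force: [1.6, -0.5, 5.6]
grip_width: 0.3
grasp_force: 2.8
```

carry_out:
  deltas:
    - [[0,0,0,-0.13,0.08,0,-1],[0,0,0,0,0,0,-1],[0,0,0,0,0,0,-1]]

```text
time_s: 9.65
ee_pos: [466.6, 92.3, 38.0]
orientation: [-180.0, -0.0, 57.5]
wrist_force: [1.6, -1.5, 4.5]
grip_width: 0.4
grasp_force: 2.5
```

carry_out:
  deltas:
    - [[0,0,0,-0.13,0.08,0,-1],[0,0,0,0,0,0,-1],[0,0,0,0,0,0,-1]]

```text
time_s: 10.02
ee_pos: [465.2, 93.2, 37.9]
orientation: [-180.0, 0.0, 57.5]
wrist_force: [2.5, -1.0, 4.7]
grip_width: 0.4
grasp_force: 2.3
```

carry_out:
  deltas:
    - [[0,0,0,-0.08,0.05,0,-1],[0,0,0,0,0,0,-1],[0,0,0,0,0,0,-1]]

```text
time_s: 10.4
ee_pos: [464.4, 93.6, 37.9]
orientation: [-180.0, 0.0, 57.5]
wrist_force: [2.0, -1.8, 4.1]
grip_width: 0.6
grasp_force: 2.0
```

There is now a steady ~2.7 N at the lip, so the bar is seated and the tip is slipping. I'll lift straight up and back off to check.

carry_out:
  deltas:
    - [[0,0,0,0,0,0.3,-1],[0,0,0,0,0,1.0,-1],[0,0,0,0,0,4.0,-1],[0,0,0,0,0,4.0,-1],[0,0,0,0,0,4.0,-1]]

```text
time_s: 11.02
ee_pos: [463.9, 93.8, 172.7]
orientation: [-180.0, 0.0, 57.5]
wrist_force: [-0.2, 0.3, 0.1]
grip_width: 0.7
grasp_force: 0.0
```

carry_out:
  deltas:
    - [[0,0,0,0.5,-2.0,2.4,-1],[0,0,0,0.6,-2.2,2.4,-1],[0,0,0,0.5,-2.2,0,-1],[0,0,0,0,0,0,-1],[0,0,0,0,0,0,-1]]

```text
time_s: 11.65
ee_pos: [480.0, 30.4, 219.0]
orientation: [-180.0, 0.0, 57.5]
wrist_force: [0.3, 0.2, 0.5]
grip_width: 0.5
grasp_force: 0.0
```

```bash
python3 - <<'E'
from m import *
f,o=measure(); np.savez("w3.npz",**f); measure("side"); print(manip.state()["ee_pos"])
cv2.imwrite("pics/w3c.png",cv2.resize(f["image"][150:290,240:430],(760,560),interpolation=cv2.INTER_CUBIC))
E
```

```text
wrist green [462.8  96. ] [22.5 24. ] 57.6 px (262, 173, 24, 23)
wrist blue [447.2  40.7] [82.1 58.4] 57.5 px (266, 196, 53, 72)
wrist red [497.4  -6. ] [51.2 33.1] 57.6 px (338, 224, 32, 47)
side green [461.6  83. ] [42.  24.5] 80.2 px (307, 244, 19, 19)
side blue [452.4  47.8] [77.4 59.3] 57.8 px (279, 258, 60, 42)
side red [496.1 -13. ] [54.5 33.1] 60.4 px (319, 283, 36, 31)
[480.10905216  30.52838603 218.87716043]
```

View pics/w3c.png

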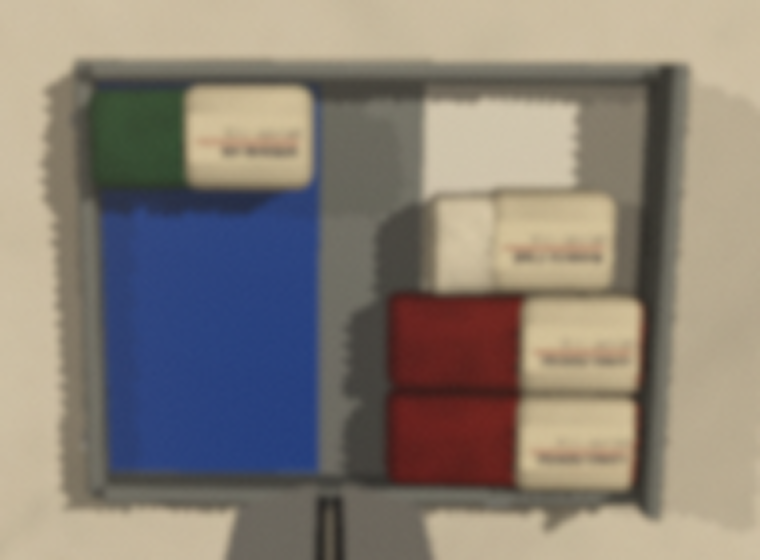

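The green bar lies flat and square against the front lip (crop x 92–315, y 85–190). It moved 84.4 mm against an expected 84.5 mm. The other three bars are where they were, so I'm handing it in.

```bash
python3 -c "
from workcell import manip
print(manip.job_done())"
```

```text
the job is handed in; nothing more can be done
None
```

I slid the green bar out flat until it rested squarely against the front lip, pressing with about 5 N. In the last picture the other three bars were where they started. I have handed the job in, and no verdict came back.

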